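Show the solder side of a tested card to the inspection camera

TASK

The card in the test fixture has passed its test and its solder joints are to be looked at: swing the fixture's hold-down bar (red knob on its end) well clear of the card, grip the card at the terminal block on its top edge and draw it up out of its guides. Hold it upright in the air, terminal block up, in front of the inspection camera, its bare solder side square to the lens, the middle of the card in line with the middle of the lens and 12 cm in front of it. Finish while holding the card still there; do not touch the camera, and leave the other things on the bench where they are.

Things in the scene. Friction and masses are not known exactly. Their poses are not given: they have to be found in the camera images.
- card_fixture: Fixed test fixture on the blue mat, dark deck 80 x 110 mm (x, y). Origin: centre of underside, z up. The card stands loose in plane x = 0, width along y, component side to +x. Two aluminium posts (18 mm in x) at y = -45..-32 and 32..45 mm, 110 mm high. 5 mm wide card guides on them reach up to z = 80 mm; socket floor at z = 18 mm. The card pulls straight up freely.
- hold_bar (a joint): Angle (rad) of the steel hold-down bar: 0 over the card (starts 0 to 0.1), up to 2.1 open; opens counter-clockwise from above, over the fixture's -x (solder) side, about an upright pin at fixture y = -38.5 mm, x = 0. Bar 12 mm wide, from z = 110.5 to 116.5 mm, 2.5 mm over the card's top edge, reaching 84 mm from the pin. Stiff: 0.5 N at the knob moves it; it stays where left.
- bar_knob (a point): Centre of the red upright knob on the bar's free end: 13 mm in diameter, 18 mm tall, centre 129.5 mm above the fixture's underside, 77 mm from the bar's pin (at joint value 0: fixture x = 0, y = +38.5 mm).
- card: Green circuit board 60 x 90 mm, 40 g. Origin: centre of the 60 x 90 outline, solder side. x along the width; y along the length, pointing DOWN in the fixture; z out of the component side; board from z = 1 to 3 mm. Green terminal block at the top edge: x = -8..8, y = -44..-34, z = 3..12 mm; grip block and board together there, 11 mm thick. In the fixture the origin is 63 mm above its underside.
- camera: Fixed inspection camera on a column stand: dark base 120 x 90 mm, steel column 262 mm high, grey camera body, black lens, white ring light 66 mm in diameter; looks level along the stand's -x. Origin: column axis at the underside of the base, z up.
- lens (a point): Centre of the front face of the lens and ring light: 98 mm from the column axis, 205 mm above the underside of the stand. The camera looks along this frame's -x; z is up. The middle of the card belongs 120 mm in front of it, at (-120, 0, 0) mm.
- cutters: Red side cutters, 49 x 117 x 12 mm, lying on the brown board; leave. Origin: centre of underside.
- brush: Black brush, 23 x 134 x 10 mm, lying on the brown board; leave. Origin: centre of underside.
- screw_dish: White dish of small screws, 70 x 110 x 18 mm, on the brown board; leave. Origin: centre of underside.
- solder_reel: Solder reel with blue flanges, 40 mm in diameter, 50 mm high, standing on the mat; leave. Origin: centre of underside.
- spare_board: Another circuit board, 50 x 70 x 12 mm, lying on the mat; leave. Origin: centre of underside.

How it is judged:
On the way, in this order (a step that is already met when the one before it is completed fails the run):
1. the hold-down bar is swung clear of the card (over 50 degrees), the card still in its socket (value of joint hold_bar above 0.9 rad and z of card in the frame of card_fixture below 0.075 m), for 0.1 s.
2. the card is drawn up out of its guides in the fingers (z of card in the frame of card_fixture above 0.127 m and contact force between the fingers and card above 1 N), for 0.1 s.
3. the card is presented to the lens, solder side on (z of lens in the frame of card below -0.05 m and distance between card and lens below 0.16 m), for 0.2 s.
At the end, for the whole second after the job is handed in: The card is held by the fingers alone, still, terminal block up within 10 degrees, its solder side facing the lens and square to it within 10 degrees, its centre 100 to 140 mm in front of the lens and within 15 mm of the lens axis sideways and in height; the hold-down bar is still open (x of card in the frame of lens between -0.14 and -0.1 m and y of card in the frame of lens between -0.015 and 0.015 m and z of card in the frame of lens between -0.015 and 0.015 m and z of lens in the frame of card below -0.05 m and angle between the z axis of card and the x axis of lens, either way round below 0.17 rad and angle between card's own y axis and vertical above 2.97 rad and contact force between the fingers and card above 1 N and contact force between card and card_fixture below 0.05 N and linear speed of card below 0.03 m/s and value of joint hold_bar above 0.8 rad); the arm keeps its last pose, push and grip.
It fails at once if the camera is touched (contact force between anything else and camera above 1 N).
It fails at once if another thing on the bench is moved by more than 2 cm (distance of any of cutters, brush, screw_dish, solder_reel, spare_board from where it was at the start of the episode above 0.02 m).
It also fails if it takes over 61 s, if anything falls off the work surface, if the arm or the gripper's body presses on something with over 40 N, if the wrist force passes 120 N, or if a joint passes its speed limit or range.

ROBOT

A 7-joint arm with a two-finger parallel gripper is mounted at the origin on a cart in front of the work surface, level with it; the furniture and walls round the work are solid. World frame = base frame: x ahead of the robot, y to its left, z up, the work surface at z = 0. Lengths are in m, angles in rad, forces in N, time in s.
With the tool pointing down it reaches from about 0.425 to 0.875 m from the base axis. Payload 4.7 kg.
Tool frame: the origin (TCP) lies at the very end of the fingers, on their centre line; the grasp point (between the pads) lies behind it (ctrl.tcp_to_grasp is the z of the grasp point in the tool frame, in m); z points along the fingers, y is the line along which they close (so a half turn about z gives the same grasp; the last joint's range is limited). The gripper opens to 87 mm and grips with 3 to 60 N. Pads are 19 mm wide; open, the fingers measure 117 mm over their backs; the gripper's body (75 mm by 190 mm) begins 51 mm behind the grasp point.
Start: joints at [1.194, 0.321, -0.07, 1.45, 0.023, 1.371, -0.057], TCP at [0.248, -0.601, 0.223] pointing down, gripper open.
Joint ranges: [-2.86, 2.86], [-0.3, 2.09], [-1.38, 1.24], [0.06, 2.45], [-1.56, 4.7], [0.09, 2.05], [-2.69, 2.69]. Speed limits (rad/s): [2.57, 2.57, 3.14, 3.14, 3.14, 3.14, 3.14].

INTERFACE

Orientations are given as a rotation vector (axis times angle).
In Python, from bench import ctrl gives the robot as it stands.
- The arm moves only by the tool step_arm, never from a script. Its argument "targets" is a list of rows, each a list of 7 numbers: the shift along the world's x, y, z in cm, then the turn, a rotation vector about the world's x, y, z in degrees, then the opening, from 0 (shut) to 1 (fully open). A call has exactly 5 rows; each row shifts and turns the commanded pose from where the row before left it; what a row does not reach is not made up. A row lasts 1/12 s, in which the tool goes at most 41.7 mm and 7.16 degrees, less where a joint would pass 70% of its speed; a pose out of reach is approached as far as the arm can. A call with a gripper value outside its range is refused whole. The fingers move at their own pace and stop on an object; "force" is the grip in N (left out, the last holds). Time passes only in rows, so rows that do not move let the fingers close, or fill a call up. It gives the time, the measured TCP pose, the force, the opening and the grip force at its end, in the units of the state.
- ctrl.get_state(): the state, without advancing time (a new reading comes with each control period).
- ctrl.get_image(name): name is "scene" or "top" or "wrist"; returns (picture, depth): 400x640x3 uint8, red, green, blue; 400x640 float32, m along the optical axis (not along the pixel's ray), 0 where there is no reading.
- ctrl.camera_params(name): a dict with "intrinsics" (3x3 intrinsics, pixels), "distortion" ([k1, k2, p1, p2, k3] as OpenCV has them; the pictures are not rectified), "rvec" (rotation vector, rad) and "tvec" (3), from world to camera coordinates, as OpenCV has them; the wrist camera has in their place "hand_eye" (4x4, takes a point from camera to tool coordinates, whose origin is the TCP and whose axes are the flange's). Camera axes: x right, y down, z forward; pixel columns grow to the right and rows downward; lengths in m; the calibration is good to about 2 mm. A picture is of the moment at which its call begins: read the wrist's pose just before it. camera_params takes no time and is no camera call.
- ctrl.close_job(): hands the job in; it is judged then, once.
The state is a dict: "time": time; "joint_positions": joint angles; "qd": joint speeds; "joint_torque": joint torques, N m; "position": TCP position; "tool_rot": TCP orientation; "ft_force": force on the tool from outside, world axes, zero at the start; "torque": the same for the moment, N m; "grip_width": opening from 0.0 (shut) to 1.0 (fully open); "grip_force": force on a finger pad.
Only numpy, scipy, OpenCV 4.12 (cv2) and the standard library are available. Lean on these libraries where they do the work, as an engineer would, in place of code of your own. Each camera call takes 0.05 s, during which the arm holds its last target. There are 200 camera calls.

## Working session

There is one attempt and no reset: what is moved stays moved. The work goes in short steps, Python scripts to look and compute and a tool call to move; the robot and the scene stay as the last step left them, time stands still between calls to the robot, and variables do not carry over. Pictures are saved under pics/ and viewed, at most 10 in all, crops included, and the job is handed in when it is done.

Besides the shell and the picture viewer there is one more tool, called after ">>>" as name(argument=value, ...), one argument or row to a line, values as JSON. step_arm: Moves the arm, as the interface text tells. Its arguments: {"type":"object","properties":{"targets":{"type":"array"},"force":{"type":"number"}},"required":["targets"]}

```bash
mkdir -p pics; ls; cat > h.py <<'E'
import numpy as np,cv2
from scipy.spatial.transform import Rotation as R
from bench import ctrl
def cam(n):
    p=ctrl.camera_params(n);K=np.array(p['intrinsics'],float);D=np.array(p['distortion'],float)
    if 'hand_eye' in p:
        s=ctrl.get_state();T=np.eye(4);T[:3,:3]=R.from_rotvec(s['tool_rot']).as_matrix();T[:3,3]=s['position']
        T=T@np.array(p['hand_eye'])
    else:
        M=np.eye(4);M[:3,:3]=R.from_rotvec(np.ravel(p['rvec'])).as_matrix();M[:3,3]=np.ravel(p['tvec']);T=np.linalg.inv(M)
    return K,D,T
def cloud(n):
    K,D,T=cam(n);im,d=ctrl.get_image(n)
    v,u=np.mgrid[:400,:640];uv=np.stack([u,v],-1).reshape(-1,1,2).astype(float)
    x=cv2.undistortPoints(uv,K,D).reshape(400,640,2)
    P=np.concatenate([x,np.ones((400,640,1))],-1)*d[...,None]
    W=P@T[:3,:3].T+T[:3,3];W[d==0]=np.nan
    return im,W
def save(n,im):cv2.imwrite(f'pics/{n}.png',im[...,::-1])
E
python3 - <<'E'
from h import *
for n in('scene','top','wrist'):
    im,W=cloud(n);save(n+'0',im);np.savez(n+'0.npz',im=im,W=W)
    print(n,cam(n)[2].round(3).tolist())
s=ctrl.get_state();print(s,ctrl.tcp_to_grasp)
E
```

```text
pics
scene [[0.857, -0.355, 0.372, 0.104], [-0.514, -0.616, 0.596, -1.016], [0.018, -0.703, -0.711, 0.92], [0.0, 0.0, 0.0, 1.0]]
top [[-0.01, -0.987, 0.162, 0.319], [-1.0, 0.01, 0.005, -0.376], [-0.007, -0.162, -0.987, 1.439], [0.0, 0.0, 0.0, 1.0]]
wrist [[0.38, -0.882, -0.277, 0.323], [-0.925, -0.363, -0.112, -0.569], [-0.002, 0.299, -0.954, 0.384], [0.0, 0.0, 0.0, 1.0]]
{'time': 0.15, 'joint_positions': array([ 1.19408624,  0.32162372, -0.07010242,  1.45139715,  0.02262995,
        1.37082285, -0.05690259]), 'qd': array([ 7.32299226e-06, -1.14051931e-03, -1.03708195e-03, -4.07021296e-03,
        4.51646753e-04,  7.63380328e-05,  6.31988451e-04]), 'joint_torque': array([-1.49918229e-03, -4.91798186e+01, -4.05395078e-01, -3.12874460e+01,
       -6.39472785e-02,  4.04801429e-02,  1.27670301e-04]), 'position': array([ 0.24740334, -0.60061303,  0.22173057]), 'tool_rot': array([-3.08040786e+00, -6.09778578e-01,  6.17638574e-04]), 'ft_force': array([ 1.38186029, -0.33616446,  0.26858205]), 'torque': array([0.01230158, 0.05266616, 0.00323449]), 'grip_force': 0.0, 'grip_width': 1.0021005411449386} -0.0187
```

View pics/scene0.png

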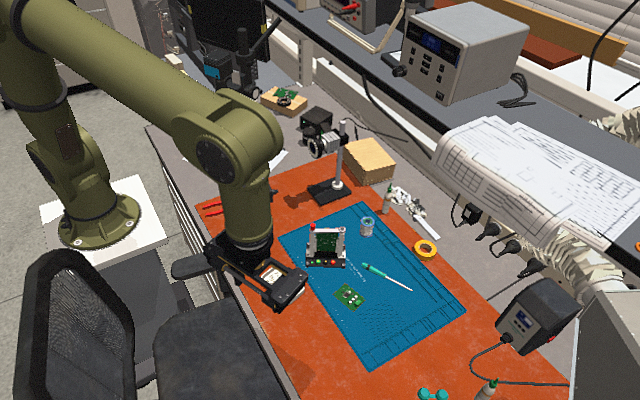

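View pics/top0.png

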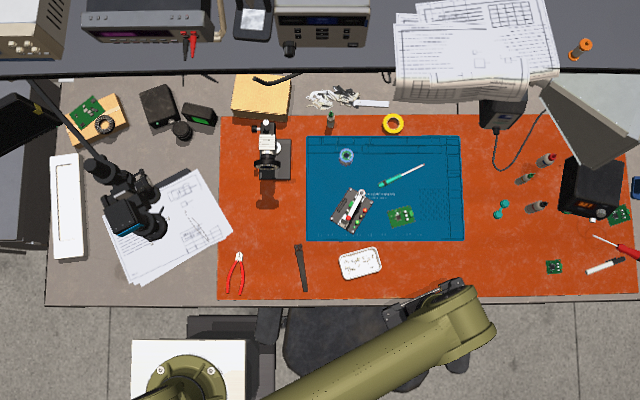

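The scene view shows the fixture near (326,245) and the camera stand near (335,165). In the top view the fixture is at (352,208) and the stand at (270,155). The spare board is at (400,216), the reel at (347,157) and the dish at (360,263). I'll zoom in on both.

```bash
python3 - <<'E'
from h import *
a=np.load('top0.npz');b=np.load('scene0.npz')
A=cv2.resize(a['im'][110:250,230:430],None,fx=4,fy=4,interpolation=cv2.INTER_CUBIC)[:, :800]
B=cv2.resize(b['im'][110:290,270:400],None,fx=3.3,fy=3.3,interpolation=cv2.INTER_CUBIC)
save('topc',A);save('scenec',B)
W=a['W']
for u,v in[(347,215),(362,192),(340,207),(367,212),(270,155),(266,140),(268,170),(280,175),(400,216),(347,157)]:print(u,v,W[v,u].round(3))
W=b['W']
for u,v in[(312,225),(325,243),(338,155),(318,146),(325,193)]:print(u,v,W[v,u].round(3))
E
```

```text
347 215 [ 0.481 -0.442  0.102]
362 192 [ 0.538 -0.48   0.132]
340 207 [ 0.514 -0.426  0.025]
367 212 [ 0.499 -0.502  0.022]
270 155 [ 0.615 -0.25   0.23 ]
266 140 [ 0.654 -0.24   0.226]
268 170 [ 0.623 -0.223  0.016]
280 175 [ 0.608 -0.257  0.017]
400 216 [ 0.487 -0.595  0.018]
347 157 [ 0.66  -0.449  0.013]
312 225 [ 0.469 -0.445  0.15 ]
325 243 [ 0.503 -0.458  0.071]
338 155 [ 0.68  -0.246  0.153]
318 146 [ 0.593 -0.268  0.234]
325 193 [ 0.639 -0.249  0.016]
```

View pics/topc.png

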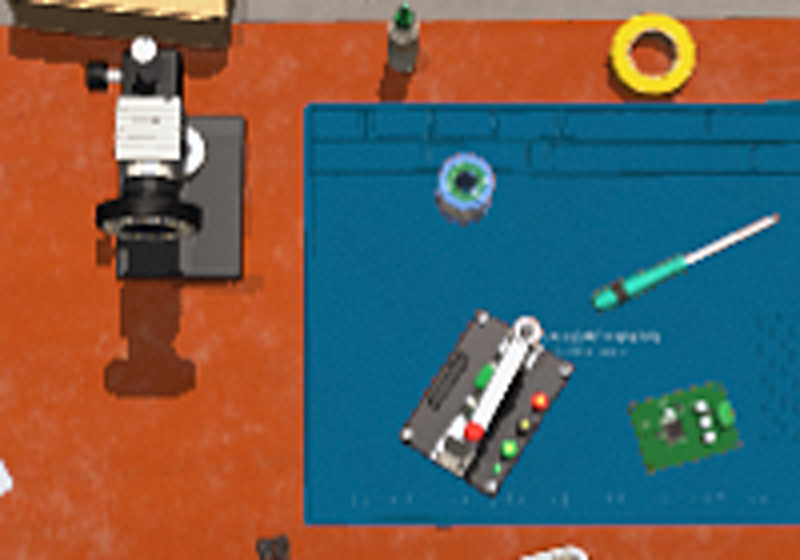

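View pics/scenec.png

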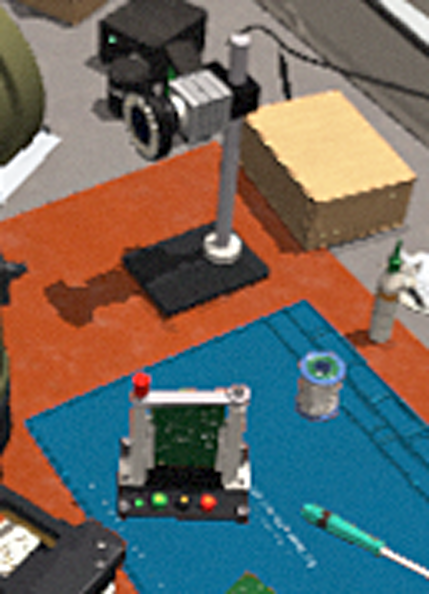

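The bar's pin is at crop (527,330) and the red knob at (473,430). The terminal block, at (485,375), is on the upper-left (component) side. The camera stand has its lens towards world -x. Next I measure both from the point clouds.

```bash
python3 - <<'E'
from h import *
C={n:np.load(n+'0.npz') for n in('top','scene','wrist')}
for n in C:
    im=C[n]['im'];W=C[n]['W'];hsv=cv2.cvtColor(im,cv2.COLOR_RGB2HSV)
    near=np.hypot(W[...,0]-.505,W[...,1]+.46)<.09
    h,s,v=[hsv[...,i].astype(int) for i in range(3)]
    red=((h<6)|(h>174))&(s>170)&(v>120)&near&(W[...,2]>.1)
    print(n,'knob n',red.sum(),np.median(W[red],0).round(4), 'pix',np.argwhere(red).mean(0))
    deck=near&(abs(W[...,2]-.02)<.012)&(s<90)
    if deck.sum()>30:
        r=cv2.minAreaRect((W[deck][:,:2]*1000).astype(np.float32));print('deck',deck.sum(),r,'z',np.median(W[deck][:,2]))
    bar=near&(W[...,2]>.107)&(W[...,2]<.125)&(s<60)&(v>150)
    if bar.sum()>10: print('bar/posts',bar.sum(),cv2.minAreaRect((W[bar][:,:2]*1000).astype(np.float32)))
    g=near&(h>40)&(h<90)&(s>80)&(W[...,2]>.03)&(W[...,2]<.12)
    if g.sum()>20:
        P=W[g];print('green',g.sum(),P.mean(0).round(4),P.min(0),P.max(0));
        c=np.median(P,0);l,V=np.linalg.eigh(np.cov((P-c).T));print('normal',V[:,0].round(3),np.sqrt(l))
    ns=np.hypot(W[...,0]-.63,W[...,1]+.25)<.13
    base=ns&(abs(W[...,2]-.017)<.008)&(s<90)
    if base.sum()>30:print('base',base.sum(),cv2.minAreaRect((W[base][:,:2]*1000).astype(np.float32)))
    col=ns&(W[...,2]>.04)&(W[...,2]<.15)
    if col.sum()>5:print('col',col.sum(),np.median(W[col],0).round(4))
    body=ns&(W[...,2]>.16)&(W[...,2]<.26)
    P=W[body]
    if len(P)>10:
        print('body',len(P),cv2.minAreaRect((P[:,:2]*1000).astype(np.float32)))
        for x in np.arange(.54,.7,.01):
            q=P[abs(P[:,0]-x)<.005]
            if len(q):print('  x%.2f n%d y %.3f %.3f z %.3f %.3f'%(x,len(q),*np.percentile(q[:,1],[3,97]),*np.percentile(q[:,2],[3,97])))
E
```

```text
top knob n 17 [ 0.4686 -0.4417  0.1474] pix [217.58823529 347.88235294]
deck 763 ((496.7626953125, -457.4754638671875), (102.9288558959961, 160.11721801757812), 69.9358901977539) z 0.01991619734974126
bar/posts 56 ((503.7938232421875, -457.65673828125), (17.711088180541992, 88.77449035644531), 56.81982421875)
base 658 ((656.949462890625, -241.83889770507812), (87.28907775878906, 118.6987533569336), 87.61076354980469)
body 873 ((644.0650024414062, -237.93435668945312), (115.41088104248047, 65.37105560302734), 3.489591598510742)
  x0.59 n175 y -0.271 -0.212 z 0.189 0.243
  x0.60 n72 y -0.272 -0.211 z 0.220 0.244
  x0.61 n47 y -0.256 -0.227 z 0.216 0.230
  x0.62 n46 y -0.256 -0.228 z 0.214 0.228
  x0.63 n83 y -0.260 -0.223 z 0.201 0.232
  x0.64 n71 y -0.262 -0.223 z 0.197 0.234
  x0.65 n73 y -0.262 -0.223 z 0.198 0.233
  x0.66 n71 y -0.262 -0.223 z 0.201 0.235
  x0.67 n54 y -0.261 -0.225 z 0.215 0.231
  x0.68 n98 y -0.260 -0.204 z 0.210 0.256
  x0.69 n58 y -0.260 -0.204 z 0.211 0.251
scene knob n 20 [ 0.4698 -0.4458  0.1486] pix [225.5 312.4]
deck 414 ((505.1413269042969, -444.190155029
[... 405 characters left out ...]
0.0975]
body 810 ((641.95703125, -237.8498992919922), (116.41349792480469, 64.25312805175781), 6.809113502502441)
  x0.59 n201 y -0.272 -0.213 z 0.184 0.242
  x0.60 n57 y -0.274 -0.229 z 0.198 0.244
  x0.61 n15 y -0.260 -0.241 z 0.208 0.227
  x0.62 n33 y -0.258 -0.240 z 0.204 0.228
  x0.63 n75 y -0.263 -0.225 z 0.195 0.232
  x0.64 n63 y -0.264 -0.224 z 0.195 0.232
  x0.65 n65 y -0.264 -0.227 z 0.194 0.232
  x0.66 n58 y -0.264 -0.225 z 0.193 0.232
  x0.67 n40 y -0.263 -0.229 z 0.198 0.230
  x0.68 n113 y -0.262 -0.207 z 0.163 0.258
  x0.69 n71 y -0.262 -0.209 z 0.163 0.257
wrist knob n 0 [nan nan nan] pix [nan nan]
  return _methods._mean(a, axis=axis, dtype=dtype,
  ret = um.true_divide(
<stdin>:8: RuntimeWarning: Mean of empty slice.
```

View pics/wrist0.png

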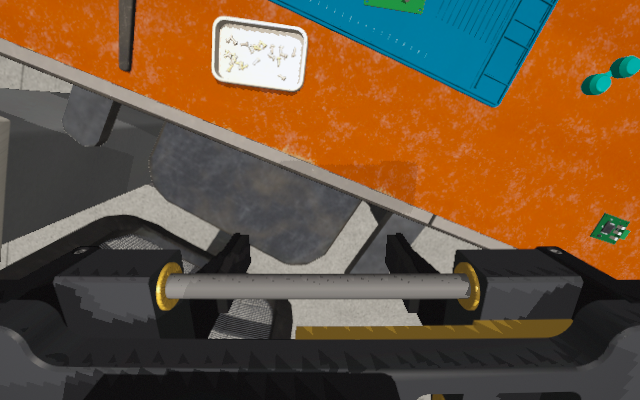

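The wrist view shows the dish at (260,52) and part of the mat, but not the fixture. I'll move the wrist over the fixture, turned to the grasp yaw, and look again from close up.

>>> step_arm(
  targets=[
    [2.4,1.5,1.2,0,0,-5.1,1],
    [2.4,1.5,1.2,0,0,-5.1,1],
    [2.4,1.5,1.2,0,0,-5.1,1],
    [2.4,1.5,1.2,0,0,-5.1,1],
    [2.4,1.5,1.2,0,0,-5.1,1],
  ],
)

```text
time: 0.57
position: [0.3685, -0.525, 0.2828]
tool_rot: [-3.14, 0.092, 0.001]
ft_force: [-0.1, -0.5, -0.2]
grip_width: 1.003
grip_force: 0.0
```

>>> step_arm(
  targets=[
    [2.4,1.5,0.4,0,0,-5.1,0.4],
    [2.4,1.5,0.4,0,0,-5.1,0.4],
    [2.4,1.5,0.4,0,0,-5.1,0.4],
    [2.4,1.5,0.4,0,0,-5.1,0.4],
    [2.4,1.5,0.4,0,0,-5.1,0.4],
  ],
)

```text
time: 0.98
position: [0.4885, -0.4501, 0.3024]
tool_rot: [-3.042, 0.783, 0.001]
ft_force: [-0.2, -1.0, -0.4]
grip_width: 0.708
grip_force: 0.0
```

>>> step_arm(
  targets=[
    [0,0,0,0,0,0,0.4],
    [0,0,0,0,0,0,0.4],
    [0,0,0,0,0,0,0.4],
    [0,0,0,0,0,0,0.4],
    [0,0,0,0,0,0,0.4],
  ],
)

```text
time: 1.4
position: [0.486, -0.4523, 0.3024]
tool_rot: [3.043, -0.78, -0.001]
ft_force: [-0.2, 0.5, 0.4]
grip_width: 0.416
grip_force: 0.0
```

```bash
python3 - <<'E'
from h import *
im,W=cloud('wrist');save('wrist1',im);np.savez('wrist1.npz',im=im,W=W)
s=ctrl.get_state();print(s['position'],s['joint_positions'].round(2),R.from_rotvec(s['tool_rot']).as_matrix().round(3).tolist())
a=np.load('top0.npz')['W'];b=np.load('scene0.npz')['W']
for M in(a,b,W):
  for n,x,y in(('brown',.60,-.33),('mat',.6,-.40),('mat2',.42,-.55)):
    k=np.hypot(M[...,0]-x,M[...,1]-y)<.015
    print(n,k.sum(),np.nanmedian(M[k][:,2]) if k.any() else 0)
for M in(a,b):
    r=(abs(M[...,0]-.59)<.008)&(abs(M[...,1]+.242)<.036)&(M[...,2]>.17)&(M[...,2]<.25)
    P=M[r];c=P.mean(0);l,V=np.linalg.eigh(np.cov((P-c).T));print('ring',len(P),c.round(4),V[:,0].round(3),np.sqrt(l),np.percentile(P,[2,50,98],axis=0).round(4).tolist())
    q=(M[...,0]>.625)&(M[...,0]<.67)&(abs(M[...,1]+.243)<.03)&(M[...,2]>.225)&(M[...,2]<.245)
    print('bodytop',q.sum(),cv2.minAreaRect((M[q][:,:2]*1000).astype(np.float32)))
E
```

```text
[ 0.48624884 -0.45219357  0.30249251] [ 0.78  0.33 -0.1   1.28  0.03  1.53 -1.39] [[0.877, -0.481, -0.001], [-0.481, -0.877, -0.0], [-0.0, 0.001, -1.0]]
brown 82 0.006785694060940872
mat 85 0.009214114126437023
mat2 88 0.007264671459189076
brown 47 0.009910076782922106
mat 12 0.011435077496927903
mat2 101 0.009694478474760015
brown 259 0.00943940433686985
mat 302 0.010141845737485305
mat2 234 0.010072449978386716
ring 205 [ 0.5911 -0.2426  0.2232] [ 0.995 -0.003 -0.097] [0.00250383 0.01644001 0.01750695] [[0.5877, -0.2718, 0.1872], [0.5898, -0.2421, 0.227], [0.5977, -0.2106, 0.2439]]
bodytop 255 ((647.6962280273438, -241.5504913330078), (41.9726676940918, 43.388431549072266), 89.661865234375)
ring 228 [ 0.5909 -0.2473  0.2167] [ 0.998  0.038 -0.048] [0.00242061 0.01687518 0.01741892] [[0.5877, -0.2728, 0.1841], [0.5902, -0.2484, 0.2178], [0.5977, -0.213, 0.2435]]
bodytop 147 ((647.4074096679688, -243.171630859375), (43.895084381103516, 41.15399932861328), 2.0775725841522217)
```

View pics/wrist1.png

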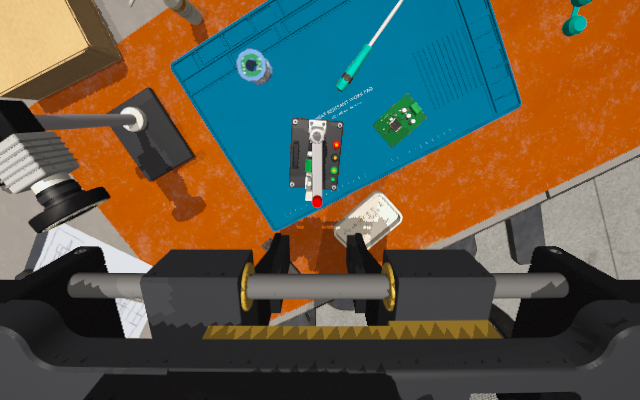

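The fixture is clear in the wrist view: deck corners near (292,120), (343,122), (341,190) and (291,188), knob at (317,201), pin at (317,130), block at (309,165).

```bash
python3 - <<'E'
from h import *
d=np.load('wrist1.npz');im=d['im'];W=d['W'];K,D,T=cam('wrist')
hsv=cv2.cvtColor(im,cv2.COLOR_RGB2HSV);h,s,v=[hsv[...,i].astype(int) for i in range(3)]
box=np.zeros((400,640),bool);box[112:215,280:352]=1
def ray(p,z,K=K,D=D,T=T):
    x=cv2.undistortPoints(np.array([[p]],float),K,D)[0,0];r=T[:3,:3]@[*x,1];return T[:3,3]+r*(z-T[2,3])/r[2]
notblue=box&~((h>90)&(h<115)&(s>100))
red=box&((h<6)|(h>174))&(s>150)&(v>120)&(W[...,2]>.09)
pr=np.argwhere(red).mean(0)[::-1];print('knob',pr,red.sum(),np.nanpercentile(W[red][:,2],[10,50,90]),ray(pr,.1455).round(4))
deck=notblue&(W[...,2]<.04)&(W[...,2]>.015)
print('deckz',np.nanpercentile(W[deck][:,2],[10,50,90]),cv2.minAreaRect((W[deck][:,:2]*1000).astype(np.float32)))
m=(notblue&(s<120)).astype(np.uint8)
dk=(notblue&(v<110)&(W[...,2]<.04)).astype(np.uint8)
c=max(cv2.findContours(dk,0,1)[0],key=cv2.contourArea);r=cv2.minAreaRect(np.argwhere(dk)[:,::-1].astype(np.float32))
bp=np.array([ray(q,.027)[:2] for q in cv2.boxPoints(r)]);print('deck box px',cv2.boxPoints(r).round(1).tolist(),'\n',bp.round(4),'c',bp.mean(0),np.linalg.norm(np.diff(bp,axis=0),axis=1),[np.degrees(np.arctan2(*(q[::-1]))) for q in np.diff(bp,axis=0)])
g=box&(h>40)&(h<88)&(s>110)&(W[...,2]>.09)
print('block',g.sum(),np.nanmedian(W[g],0).round(4),np.nanpercentile(W[g],[5,95],axis=0).round(4).tolist())
bar=notblue&(W[...,2]>.108)&(W[...,2]<.135)&~red
print('bar',bar.sum(),np.nanpercentile(W[bar][:,2],[5,50,95]),cv2.minAreaRect((W[bar][:,:2]*1000).astype(np.float32)))
# bar centerline per image row
for y in range(120,208,6):
    k=np.where(bar[y])[0]
    if len(k):print(y,k.min(),k.max(),ray(((k.min()+k.max())/2,y),.126)[:2].round(4))
save('w1c',cv2.resize(im[110:215,270:360],None,fx=5,fy=5,interpolation=cv2.INTER_CUBIC))
E
```

```text
knob [316.76470588 201.43137255] 102 [0.14055875 0.1482014  0.14968737] [ 0.4709 -0.4425  0.1455]
deckz [0.01921003 0.02063068 0.02789968] ((482.9621887207031, -449.6046142578125), (96.66929626464844, 166.8497772216797), 68.16542053222656)
deck box px [[286.29998779296875, 185.5], [291.6000061035156, 117.19999694824219], [343.29998779296875, 121.19999694824219], [338.0, 189.5]] 
 [[ 0.4854 -0.3945]
 [ 0.5722 -0.4551]
 [ 0.5299 -0.5202]
 [ 0.4396 -0.4642]] c [ 0.5067734  -0.45851062] [0.10584945 0.07771126 0.10628278] [np.float64(-34.891261497072264), np.float64(-123.00945996631526), np.float64(148.18965704345223)]
block 92 [ 0.5096 -0.4515  0.117 ] [[0.5025, -0.4569, 0.1148], [0.5158, -0.4459, 0.1182]]
bar 911 [0.11681714 0.12676878 0.13130537] ((506.13043212890625, -457.60760498046875), (21.8779296875, 91.38510131835938), 58.69448471069336)
132 310 324 [ 0.5403 -0.481 ]
138 309 323 [ 0.5348 -0.4766]
144 312 321 [ 0.5284 -0.4738]
150 312 321 [ 0.5222 -0.4703]
156 312 320 [ 0.5162 -0.4664]
162 305 321 [ 0.5116 -0.4597]
168 305 321 [ 0.5051 -0.4561]
174 312 321 [ 0.4966 -0.4563]
180 311 321 [ 0.4903 -0.4521]
186 311 321 [ 0.4836 -0.4484]
192 306 321 [ 0.4783 -0.4419]
198 305 311 [ 0.4748 -0.432 ]
```

View pics/w1c.png

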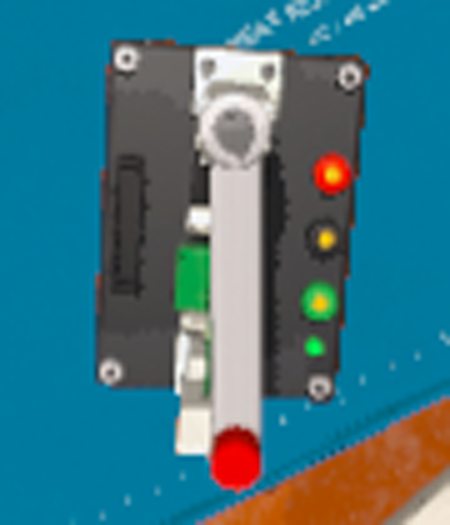

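The crop shows the four deck screws, the pin at crop (235,130) and the knob at (236,458). The screws give the deck's pose.

```bash
python3 - <<'E'
from h import *
d=np.load('wrist1.npz');K,D,T=cam('wrist');W=d['W']
def ray(p,z):
    x=cv2.undistortPoints(np.array([[p]],float),K,D)[0,0];r=T[:3,:3]@[*x,1];return (T[:3,3]+r*(z-T[2,3])/r[2])[:2]
px=lambda c:((c[0]+.5)/5-.5+270,(c[1]+.5)/5-.5+110)
s=np.array([ray(px(c),.022) for c in[(126,58),(350,75),(319,386),(110,371)]])
print(s.round(4),'c',s.mean(0).round(4))
e=np.diff(np.vstack([s,s[:1]]),axis=0);print(np.linalg.norm(e,axis=1).round(4),np.degrees(np.arctan2(e[:,1],e[:,0])).round(1))
p=[int(round(v)) for v in px((235,130))];print('pin z',W[p[1]-1:p[1]+2,p[0]-1:p[0]+2,2].round(4).tolist())
pin=ray(px((235,130)),.1305);kn=ray((316.76,201.43),.1435);print(pin,kn,np.linalg.norm(kn-pin),np.degrees(np.arctan2(*(kn-pin)[::-1])))
s_=d['im']
y=W[...,2];b=(slice(150,185),slice(313,320));print('bar z',np.nanmedian(y[b]))
E
```

```text
[[ 0.565  -0.456 ]
 [ 0.5278 -0.5133]
 [ 0.4458 -0.4594]
 [ 0.4829 -0.4023]] c [ 0.5054 -0.4577]
[0.0684 0.0981 0.068  0.0981] [-123.   146.6   57.   -33.2]
pin z [[0.132, 0.1333, 0.1315], [0.1311, 0.1321, 0.1321], [0.1321, 0.1326, 0.1333]]
[ 0.53715857 -0.47874807] [ 0.47030899 -0.44220287] 0.07618673187355687 151.33553917147182
bar z 0.12696884374968792
```

Fixture centre is (0.505,-0.458) with its x axis at about 57°. The bar sits at about 0.08 rad and the underside at z≈0.0105. I'll straddle the knob and swing it.

>>> step_arm(
  targets=[
    [-1.6,1.0,-2.5,0,0,0,0.4],
    [0,0,-4,0,0,0,0.4],
    [0,0,-4,0,0,0,0.4],
    [0,0,-4,0,0,0,0.4],
    [0,0,-2.6,0,0,0,0.4],
  ],
)

```text
time: 1.87
position: [0.469, -0.4403, 0.1275]
tool_rot: [-3.042, 0.778, 0.007]
ft_force: [-0.4, 0.7, -0.6]
grip_width: 0.4
grip_force: 0.0
```

>>> step_arm(
  targets=[
    [0,0,0,0,0,0,0.22],
    [0,0,0,0,0,0,0.22],
    [0,0,0,0,0,0,0.22],
    [0,0,0,0,0,0,0.22],
    [0,0,0,0,0,0,0.22],
  ],
)

```text
time: 2.28
position: [0.4728, -0.4422, 0.1345]
tool_rot: [3.042, -0.776, 0.006]
ft_force: [-0.0, -0.0, -0.4]
grip_width: 0.23
grip_force: 0.0
```

>>> step_arm(
  targets=[
    [-0.38,-0.79,0,0,0,6.5,0.22],
    [-0.28,-0.83,0,0,0,6.5,0.22],
    [-0.19,-0.85,0,0,0,6.5,0.22],
    [-0.09,-0.87,0,0,0,6.5,0.22],
    [0.01,-0.87,0,0,0,6.5,0.22],
  ],
)

```text
time: 2.7
position: [0.4629, -0.4838, 0.1336]
tool_rot: [3.138, 0.116, 0.003]
ft_force: [1.0, 1.2, -0.5]
grip_width: 0.221
grip_force: 0.4
```

>>> step_arm(
  targets=[
    [0.11,-0.87,0,0,0,6.5,0.22],
    [0.2,-0.85,0,0,0,6.5,0.22],
    [0.3,-0.82,0,0,0,6.5,0.22],
    [0.39,-0.78,0,0,0,6.5,0.22],
    [0.48,-0.73,0,0,0,6.5,0.22],
  ],
)

```text
time: 3.12
position: [0.4775, -0.5245, 0.1334]
tool_rot: [2.98, 0.988, 0.001]
ft_force: [-0.6, 0.8, 0.5]
grip_width: 0.217
grip_force: 0.4
```

>>> step_arm(
  targets=[
    [0.56,-0.67,0,0,0,6.5,0.22],
    [0.63,-0.61,0,0,0,6.5,0.22],
    [0.69,-0.53,0,0,0,6.5,0.22],
    [0.75,-0.45,0,0,0,6.5,0.22],
    [0.8,-0.36,0,0,0,6.5,0.22],
  ],
)

```text
time: 3.53
position: [0.5117, -0.5508, 0.1333]
tool_rot: [2.585, 1.782, -0.0]
ft_force: [-1.3, 1.4, 0.0]
grip_width: 0.218
grip_force: 0.4
```

>>> step_arm(
  targets=[
    [0,0,0,0,0,0,0.4],
    [0,0,0,0,0,0,0.4],
    [0,0,0,0,0,0,0.4],
    [0,0,1,0,0,0,0.4],
    [0,0,2,0,0,0,0.4],
  ],
)

```text
time: 3.95
position: [0.5096, -0.5487, 0.1596]
tool_rot: [-2.588, -1.772, 0.002]
ft_force: [-0.5, -0.3, -0.1]
grip_width: 0.393
grip_force: 0.0
```

```bash
python3 - <<'E'
from h import *
s=ctrl.get_state();print(s['position'],R.from_rotvec(s['tool_rot']).as_matrix().round(3).tolist())
for n in('top','scene'):
    im,W=cloud(n);np.savez(n+'2.npz',im=im,W=W)
    hsv=cv2.cvtColor(im,cv2.COLOR_RGB2HSV);h,sa,v=[hsv[...,i].astype(int) for i in range(3)]
    near=np.hypot(W[...,0]-.505,W[...,1]+.49)<.12
    red=((h<6)|(h>174))&(sa>170)&(v>100)&near&(W[...,2]>.11)
    p=np.nanmedian(W[red],0) if red.any() else None;print(n,red.sum(),p)
    if p is not None:print(np.degrees(np.arctan2(p[1]+.4788,p[0]-.5376))%360-146.7)
E
```

```text
[ 0.5095629  -0.54874369  0.15956833] [[0.362, 0.932, -0.004], [0.932, -0.362, 0.003], [0.002, -0.005, -1.0]]
top 0 None
scene 28 [ 0.50938213 -0.55411196  0.14667777]
102.76004348920503
```

The bar is open to about 1.75 rad. Now I move above the terminal block at the grasp yaw.

>>> step_arm(
  targets=[
    [0,0.64,0.8,0,0,-6.8,0.5],
    [0,0.64,0.8,0,0,-6.8,0.5],
    [0,0.64,0.8,0,0,-6.8,0.5],
    [0,0.64,0.8,0,0,-6.8,0.5],
    [0,0.64,0.8,0,0,-6.8,0.5],
  ],
)

```text
time: 4.47
position: [0.5111, -0.5175, 0.2023]
tool_rot: [3.0, 0.931, 0.0]
ft_force: [-0.0, 0.2, 0.1]
grip_width: 0.495
grip_force: 0.0
```

>>> step_arm(
  targets=[
    [0,0.64,0,0,0,-6.8,0.5],
    [0,0.64,0,0,0,-6.8,0.5],
    [0,0.64,0,0,0,-6.8,0.5],
    [0,0.64,0,0,0,-6.8,0.5],
    [0,0.64,0,0,0,-6.8,0.5],
  ],
)

```text
time: 4.88
position: [0.5112, -0.4854, 0.2019]
tool_rot: [3.141, 0.013, 0.0]
ft_force: [-0.2, 0.8, -0.2]
grip_width: 0.502
grip_force: 0.0
```

>>> step_arm(
  targets=[
    [0,0.64,0,0,0,-6.8,0.5],
    [0,0.64,0,0,0,-6.8,0.5],
    [0,0.64,0,0,0,-6.8,0.5],
    [0,0.64,0,0,0,-6.8,0.5],
    [0,0.64,0,0,0,-6.8,0.5],
  ],
)

```text
time: 5.3
position: [0.5112, -0.4534, 0.2019]
tool_rot: [3.008, -0.906, 0.001]
ft_force: [0.6, 1.3, 0.8]
grip_width: 0.504
grip_force: 0.0
```

>>> step_arm(
  targets=[
    [0,0,0,0,0,0,0.5],
    [0,0,0,0,0,0,0.5],
    [0,0,0,0,0,0,0.5],
    [0,0,0,0,0,0,0.5],
    [0,0,0,0,0,0,0.5],
  ],
)

```text
time: 5.72
position: [0.5111, -0.4544, 0.2015]
tool_rot: [3.011, -0.894, -0.0]
ft_force: [-0.6, -0.7, -0.4]
grip_width: 0.499
grip_force: 0.0
```

```bash
python3 - <<'E'
from h import *
for i in range(1):
    im,W=cloud('scene')
s=ctrl.get_state();M=R.from_rotvec(s['tool_rot']).as_matrix();print(s['position'],M.round(3).tolist(),np.degrees(np.arctan2(M[1,1],M[0,1])),s['joint_positions'].round(2))
hsv=cv2.cvtColor(im,cv2.COLOR_RGB2HSV);h,sa,v=[hsv[...,i].astype(int) for i in range(3)]
near=np.hypot(W[...,0]-.505,W[...,1]+.46)<.06
g=near&(h>40)&(h<90)&(sa>80)&(W[...,2]>.04)&(W[...,2]<.13)
P=W[g];f=P[:,:2]-[.5054,-.4577];X=f@[.5476,.8368];Y=f@[-.8368,.5476]
print(len(P),np.percentile(X,[5,25,50,75,95]).round(4),np.percentile(Y,[2,98]).round(4),np.percentile(P[:,2],[2,98]))
k=abs(X-np.median(X))<.004;print('slope dX/dY',np.polyfit(Y[k],X[k],1))
save('s3',cv2.resize(im[190:290,260:390],None,fx=4,fy=4))
E
```

```text
[ 0.5111447  -0.45426816  0.20146598] [[0.838, -0.546, -0.0], [-0.546, -0.838, -0.0], [-0.0, 0.0, -1.0]] -123.09388315509729 [ 0.75  0.4  -0.09  1.38  0.04  1.36 -1.49]
355 [-0.0019 -0.0006  0.0003  0.0012  0.0029] [-0.0264  0.0236] [0.04192551 0.11810192]
slope dX/dY [-0.00336087  0.00019897]
```

The card plane and yaw agree with the model to within 1 mm and 0.2°. I'll lower the gripper and close it.

>>> step_arm(
  targets=[
    [-0.2,0.2,-2,0,0,0,0.5],
    [0,0,-2.5,0,0,0,0.5],
    [0,0,-2.5,0,0,0,0.5],
    [0,0,-2.2,0,0,0,0.5],
    [0,0,-1.4,0,0,0,0.5],
  ],
)

```text
time: 6.18
position: [0.5081, -0.4512, 0.0927]
tool_rot: [-3.01, 0.894, 0.005]
ft_force: [-1.2, 0.0, -0.1]
grip_width: 0.499
grip_force: 0.0
```

>>> step_arm(
  targets=[
    [0,0,0,0,0,0,0.5],
    [0,0,0,0,0,0,0.5],
    [0,0,0,0,0,0,0.3],
    [0,0,0,0,0,0,0.2],
    [0,0,0,0,0,0,0.2],
  ],
  force=15,
)

```text
time: 6.6
position: [0.5103, -0.4526, 0.0975]
tool_rot: [3.01, -0.895, 0.004]
ft_force: [-0.4, 0.8, 0.7]
grip_width: 0.355
grip_force: 0.0
```

>>> step_arm(
  targets=[
    [0,0,0,0,0,0,0],
    [0,0,0,0,0,0,0],
    [0,0,0,0,0,0,0],
    [0,0,0,0,0,0,0],
    [0,0,0,0,0,0,0],
  ],
  force=15,
)

```text
time: 7.02
position: [0.5088, -0.4532, 0.0961]
tool_rot: [3.009, -0.896, 0.0]
ft_force: [-1.3, -2.3, 1.7]
grip_width: 0.126
grip_force: 15.0
```

The grip width is 11 mm, as expected. I'll draw the card straight up.

>>> step_arm(
  targets=[
    [0,0,0.5,0,0,0,0],
    [0,0,1,0,0,0,0],
    [0,0,1.3,0,0,0,0],
    [0,0,1.3,0,0,0,0],
    [0,0,1.3,0,0,0,0],
  ],
)

```text
time: 7.43
position: [0.5092, -0.4522, 0.1514]
tool_rot: [3.011, -0.895, 0.001]
ft_force: [-2.2, -2.5, -2.7]
grip_width: 0.127
grip_force: 15.0
```

>>> step_arm(
  targets=[
    [0,0,1.8,0,0,0,0],
    [0,0,1.8,0,0,0,0],
    [0,0,1.8,0,0,0,0],
    [0,0,1.8,0,0,0,0],
    [0,0,1.4,0,0,0,0],
  ],
)

```text
time: 7.85
position: [0.5118, -0.45, 0.2397]
tool_rot: [-3.011, 0.891, -0.008]
ft_force: [0.2, 0.0, 0.1]
grip_width: 0.122
grip_force: 15.0
```

```bash
python3 - <<'E'
from h import *
im,W=cloud('scene')
s=ctrl.get_state();print(s['position'],s['grip_width'],s['grip_force'])
save('s4',cv2.resize(im[130:300,220:400],None,fx=3,fy=3,interpolation=cv2.INTER_CUBIC))
E
```

```text
[ 0.51279893 -0.45087312  0.24274074] 0.12212957918484797 14.999778759665787
```

View pics/s4.png

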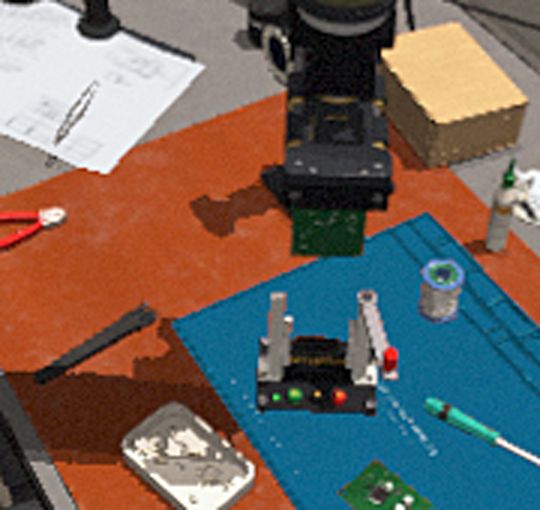

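The card is free of the fixture and held upright. Now I carry it to the inspection camera, turning about +123°.

>>> step_arm(
  targets=[
    [-0.25,0.6,0,0,0,4,0],
    [-0.25,1.05,0,0,0,6.2,0],
    [-0.25,1.05,0,0,0,6.2,0],
    [-0.25,1.05,0,0,0,6.2,0],
    [-0.25,1.05,0,0,0,6.2,0],
  ],
)

```text
time: 8.32
position: [0.4982, -0.4016, 0.2366]
tool_rot: [-3.138, 0.107, -0.003]
ft_force: [-0.4, 0.4, -0.4]
grip_width: 0.123
grip_force: 15.0
```

>>> step_arm(
  targets=[
    [-0.25,1.05,0,0,0,6.2,0],
    [-0.25,1.05,0,0,0,6.2,0],
    [-0.25,1.05,0,0,0,6.2,0],
    [-0.25,1.05,0,0,0,6.2,0],
    [-0.25,1.05,0,0,0,6.2,0],
  ],
)

```text
time: 8.73
position: [0.4855, -0.349, 0.2367]
tool_rot: [-3.054, -0.736, -0.004]
ft_force: [-0.0, -0.0, -0.2]
grip_width: 0.124
grip_force: 15.0
```

>>> step_arm(
  targets=[
    [-0.25,1.05,0,0,0,6.2,0],
    [-0.25,1.05,0,0,0,6.2,0],
    [-0.25,1.05,0,0,0,6.2,0],
    [-0.25,1.05,0,0,0,6.2,0],
    [-0.25,1.05,0,0,0,6.2,0],
  ],
)

```text
time: 9.15
position: [0.4729, -0.2965, 0.2366]
tool_rot: [2.746, 1.526, 0.004]
ft_force: [-0.4, 0.0, -0.0]
grip_width: 0.122
grip_force: 15.0
```

>>> step_arm(
  targets=[
    [-0.25,1.05,0,0,0,6.2,0],
    [-0.25,1.05,-0.2,0,0,6.2,0],
    [-0.25,1.05,-0.2,0,0,6.2,0],
    [-0.25,1.05,-0.2,0,0,6.2,0],
    [-0.1,0.7,-0.1,0,0,3.2,0],
  ],
)

```text
time: 9.57
position: [0.4616, -0.2469, 0.2294]
tool_rot: [2.295, 2.145, 0.003]
ft_force: [0.1, 1.2, -0.4]
grip_width: 0.123
grip_force: 15.0
```

>>> step_arm(
  targets=[
    [0,0,0,0,0,0,0],
    [0,0,0,0,0,0,0],
    [0,0,0,0,0,0,0],
    [0,0,0,0,0,0,0],
    [0,0,0,0,0,0,0],
  ],
)

```text
time: 9.98
position: [0.461, -0.2502, 0.2287]
tool_rot: [2.305, 2.135, 0.001]
ft_force: [-1.1, -0.1, -0.5]
grip_width: 0.122
grip_force: 15.0
```

```bash
python3 - <<'E'
from h import *
for n in('scene','top'):
    im,W=cloud(n)
    s=ctrl.get_state();M=R.from_rotvec(s['tool_rot']).as_matrix()
    hsv=cv2.cvtColor(im,cv2.COLOR_RGB2HSV);h,sa,v=[hsv[...,i].astype(int) for i in range(3)]
    g=(h>40)&(h<90)&(sa>80)&(abs(W[...,0]-.465)<.05)&(abs(W[...,1]+.243)<.07)&(W[...,2]>.14)
    P=W[g]
    if len(P)>10:
        P=P[abs(P-np.median(P,0)).max(1)<.06];c=P.mean(0);l,V=np.linalg.eigh(np.cov((P-c).T));print(n,len(P),V[:,0].round(3),np.percentile(P,[2,50,98],axis=0).round(4).tolist())
    r=(abs(W[...,0]-.59)<.008)&(abs(W[...,1]+.242)<.036)&(W[...,2]>.17)&(W[...,2]<.25);print('ring',r.sum(),np.percentile(W[r],[2,50,98],axis=0).round(4).tolist())
    if n=='scene':save('s5',cv2.resize(im[80:260,220:400],None,fx=3,fy=3,interpolation=cv2.INTER_CUBIC))
print(s['position'],np.degrees(np.arctan2(M[1,1],M[0,1])),M[2],s['grip_width'],s['joint_positions'].round(2),s['ft_force'])
E
```

```text
scene 95 [ 0.998 -0.056 -0.032] [[0.4549, -0.2802, 0.1904], [0.463, -0.2619, 0.242], [0.4743, -0.2345, 0.2863]]
ring 233 [[0.5871, -0.274, 0.1849], [0.59, -0.2491, 0.2177], [0.5974, -0.2143, 0.2441]]
ring 203 [[0.5879, -0.2717, 0.1882], [0.5901, -0.2431, 0.2268], [0.5976, -0.2106, 0.244]]
[ 0.46092374 -0.25012534  0.2285733 ] -4.3602287666202795 [ 1.71399079e-04  1.16329943e-04 -9.99999979e-01] 0.12233159631818831 [ 0.82  0.07 -0.39  1.74  0.03  1.34  0.35] [ 0.1061021  -0.75945037 -1.08541822]
```

View pics/s5.png

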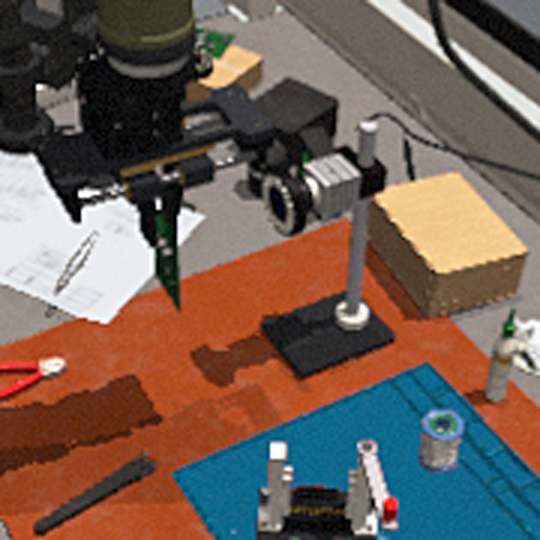

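The card hangs upright facing the lens. The corrections still needed are about +0.8 cm in y, +0.8 cm in z and +4.4° in yaw.

>>> step_arm(
  targets=[
    [0,0.3,0.3,0,0,1.5,0],
    [0,0.3,0.3,0,0,1.5,0],
    [0,0.2,0.2,0,0,1.4,0],
    [0,0,0,0,0,0,0],
    [0,0,0,0,0,0,0],
  ],
)

```text
time: 10.5
position: [0.4611, -0.2416, 0.2369]
tool_rot: [2.219, 2.223, 0.0]
ft_force: [-0.3, 1.1, -0.5]
grip_width: 0.121
grip_force: 15.0
```

>>> step_arm(
  targets=[
    [0,0,0,0,0,0,0],
    [0,0,0,0,0,0,0],
    [0,0,0,0,0,0,0],
    [0,0,0,0,0,0,0],
    [0,0,0,0,0,0,0],
  ],
)

```text
time: 10.92
position: [0.4608, -0.2419, 0.2365]
tool_rot: [-2.22, -2.223, 0.0]
ft_force: [-0.2, -0.1, 0.1]
grip_width: 0.125
grip_force: 15.0
```

```bash
python3 - <<'E'
from h import *
im,W=cloud('scene')
s=ctrl.get_state();M=R.from_rotvec(s['tool_rot']).as_matrix()
hsv=cv2.cvtColor(im,cv2.COLOR_RGB2HSV);h,sa,v=[hsv[...,i].astype(int) for i in range(3)]
g=(h>40)&(h<95)&(sa>60)&(abs(W[...,0]-.465)<.02)&(abs(W[...,1]+.243)<.07)&(W[...,2]>.14)&(W[...,2]<.25)
P=W[g];print(len(P),np.percentile(P,[2,50,98],axis=0).round(4).tolist(),P[:,2].min())
k=P[:,2]<.215;Q=P[k];print('x vs y,z fit',np.linalg.lstsq(np.c_[Q[:,1:]-Q[:,1:].mean(0),np.ones(len(Q))],Q[:,0],rcond=None)[0].round(3),len(Q),np.percentile(Q[:,1],[2,98]))
print(s['position'],np.degrees(np.arctan2(M[1,1],M[0,1])),M[2].round(3),s['grip_width'],s['grip_force'])
E
```

```text
117 [[0.4623, -0.273, 0.178], [0.4642, -0.2524, 0.2022], [0.4657, -0.2212, 0.2483]] 0.17533179650471886
x vs y,z fit [ 0.001 -0.01   0.464] 79 [-0.27267369 -0.22028353]
[ 0.46085056 -0.24185815  0.23651402] 0.08516493807180016 [ 0. -0. -1.] 0.12178120759407626 14.999801977537572
```

```bash
python3 -c "
from bench import ctrl
print(ctrl.close_job())"
```

```text
the job is handed in; nothing more can be done
None
```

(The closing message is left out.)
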